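# Unlock and zero the kitchen scale

### The job

The keys of the kitchen scale are locked: press its two small round keys down together, one fingertip on each, hold both fully down for at least two seconds and let both spring up. Then press the oblong key between them fully down and let it up, which zeroes the scale with the little bowl on it. Leave the scale, the bowl and the other things where they stand, and lift nothing.

Things in the scene. Friction and masses are not known exactly. Their poses are not given: they have to be found in the camera images.
- scale: White flat kitchen scale, 220 (x) x 180 (y) x 24 mm high to the top of its housing, about 1.2 kg, standing loose on rubber feet. Origin: centre of its underside; z up; x from its keys towards its weighing plate, y to the left seen from the keys' side. On top: a row of three grey keys parallel to y at x = -80 mm, a display at x = -49 mm, and a round steel weighing plate (136 mm across, top 32 mm above the underside, centre at x = +36 mm).
- key_left_top (a point): Centre of the top face of the round grey key at the +y end of the row, 20 mm across, at (-80, +40, +31) mm on the scale when up, 7 mm proud of the housing; moves with the key. The round keys' centres are 80 mm apart, at equal height.
- key_right_top (a point): Centre of the top face of the other round key, 20 mm across, at (-80, -40, +31) mm on the scale when up, 7 mm proud.
- key_wide_top (a point): Centre of the top face of the oblong grey key midway between the round ones, 36 mm (along y) x 15 mm (along x), at (-80, 0, +31) mm on the scale when up, 7 mm proud. Its ends are 12 mm from the edges of the round keys.
- key_left (a joint): Joint of the +y round key: 0 = up, grows to 0.006 m = fully down (it then stands 1 mm proud of the housing). Spring return; 1.5 N starts it, 5 N takes it fully down; down counts from 0.0042, up below 0.0015.
- key_right (a joint): Joint of the -y round key: 0 = up, grows to 0.006 m = fully down (it then stands 1 mm proud of the housing). Spring return; 1.5 N starts it, 5 N takes it fully down; down counts from 0.0042, up below 0.0015.
- key_wide (a joint): Joint of the oblong key: 0 = up, grows to 0.006 m = fully down (it then stands 1 mm proud of the housing). Spring return; 1.5 N starts it, 5 N takes it fully down; down counts from 0.0042, up below 0.0015.
- bowl: Small dark bowl, 53 mm across, 26 mm high, loose on the weighing plate; origin: centre of its underside.
- spice_jar: Spice jar with dark cap, 41 mm across, 105 mm high, behind and left of the scale; origin: centre of its underside.
- egg_timer: Round egg timer, 61 mm across, 64 mm high, behind and right of the scale; origin: centre of its underside.
- teaspoon: Steel teaspoon, 132 mm long, 11 mm high, lying left of the keys; origin: centre of its underside.
- coffee_scoop: Steel coffee scoop, 148 mm long, 27 mm high, lying right of the scale; origin: centre of its underside.
- mug: White mug, 83 mm across without the handle, 86 mm high, on the hob left of the scale; origin: centre of its underside, the handle counted in.
- tea_tin: Square tea tin, 70 x 70 x 108 mm, on the hob farther left; origin: centre of its underside.
- plate_centre (a point): Centre of the top of the round steel weighing plate, on which the bowl stands.

How it is judged:
By the outcome, as a careful person would: the job done as asked, in the order asked, and still so for the second after the job is handed in, with the robot touching nothing.
It also fails if it takes over 46 s, if anything falls off the work surface, if the arm or the gripper's body presses on something with over 40 N, if the wrist force passes 120 N, or if a joint passes its speed limit or range.

### The arm

A 6-joint arm with a two-finger parallel gripper is mounted at the origin on a cart in front of the work surface, level with it; the furniture and walls round the work are solid. World frame = base frame: x ahead of the robot, y to its left, z up, the work surface at z = 0. Lengths are in m, angles in degrees, forces in N, time in s.
With the tool pointing down it reaches from about 0.4 to 0.825 m from the base axis. Payload 7 kg.
Tool frame: the origin (TCP) lies between the finger pads; the fingertips stand 17 mm ahead of it and the grasp point (between the pads) lies 2 mm behind it; x points along the fingers, y is the direction in which the jaws open and shut, and the axes are right-handed (so a half turn about x gives the same grasp; the last joint's range is limited). The gripper opens to 88 mm and grips with 3 to 60 N. Pads are 19 mm wide; open, the fingers measure 130 mm over their backs; the gripper's body (78 mm by 193 mm) begins 47 mm behind the grasp point.
Start: joints at [90.304, 20.546, 0.682, 0, -70.136, -16.507], TCP at [0.188, 0.648, 0.244] pointing down, gripper open.
Joint ranges: [-176.03, 176.03], [-82.01, 121.73], [-58.28, 71.71], [-173.87, 95.51], [-174.79, -0.11], [-173.66, 173.66]. Speed limits (degrees/s): [136.94, 136.94, 172.46, 180, 180, 180].

### API

Orientations are given as [roll, pitch, yaw] about the fixed x, y, z axes, in that order (R = Rz(yaw) Ry(pitch) Rx(roll)).
In Python, from plant import r gives the robot as it stands.
- The arm moves only by the shell command python3 -m jog 'ROWS' [FORCE]. ROWS is a JSON object of lists of equal length, an entry for each row: "fingers": the opening, from 0 (shut) to 1 (fully open); "dp": the shift along the tool's x, y, z in mm, a list of three; "twist": the turn about the tool's x in degrees. In form: {"fingers": [fingers, ...], "dp": [[dx, dy, dz], ...], "twist": [twist, ...]}. A call has exactly 5 rows; each row is the pose to reach, as a shift and turn from the pose measured when the call began, along the tool's axes at that moment; what a row does not reach only later rows make up. A row lasts 1/10 s, in which the tool goes at most 50 mm and 8.59 degrees, less where a joint would pass 70% of its speed; a pose out of reach is approached as far as the arm can. A call with a gripper value outside its range is refused whole. The fingers move at their own pace and stop on an object; FORCE is the grip in N (left out, the last holds). Time passes only in rows, so rows that repeat a pose let the fingers close, or fill a call up. It gives the time, the measured TCP pose, the force and the opening at its end, in the units of the state.
- r.get_state(): the state, without advancing time (a new reading comes with each control period).
- r.capture(name): name is "side" or "top"; returns a dict with "frame" (420x560x3 uint8, red, green, blue), "intrinsics" (3x3 intrinsics, pixels), "pose" (4x4, takes a point from camera to world coordinates). Camera axes: x right, y down, z forward; pixel columns grow to the right and rows downward; lengths in m; the calibration is good to about 2 mm. A picture is of the moment at which its call begins. There is no depth.
- r.close_job(): hands the job in, once; it reports no verdict.
The state is a dict: "time_s": time; "joints": joint angles; "qd": joint speeds; "joint_torque": joint torques, N m; "tcp_pos": TCP position; "eef_rot": TCP orientation; "contact_force": force on the tool from outside, world axes, zero at the start; "moment": the same for the moment, N m; "gripper_width": finger opening in m.
Only numpy, scipy, OpenCV 4.12 (cv2) and the standard library are available. Lean on these libraries where they do the work, as an engineer would, in place of code of your own. Each camera call takes 0.05 s, during which the arm holds its last target. There are 200 camera calls.

## Working session

There is one attempt and no reset: what is moved stays moved. The work goes in short steps, Python scripts to look and compute and a shell command to move; the robot and the scene stay as the last step left them, time stands still between calls to the robot, and variables do not carry over. Pictures are saved under pics/ and viewed, on a budget of 10 in all, crops included, one or two more only if the job needs it, and the job is handed in when it is done.

```bash
ls; mkdir -p pics
python3 - <<'E'
from plant import r
import cv2,numpy as np
s=r.get_state();print({k:np.round(v,4) for k,v in s.items()})
for n in("top","side"):
    c=r.capture(n);cv2.imwrite(f"pics/{n}0.png",c["frame"][:,:,::-1]);print(n,c["intrinsics"],c["pose"])
E
```

```text
pics
{'time_s': np.float64(0.0), 'joints': array([ 9.03038e+01,  2.05920e+01,  6.35700e-01, -2.18000e-02,
       -7.01371e+01, -1.65057e+01]), 'qd': array([ 0.1301, -0.0376, -0.122 ,  0.0086,  0.1027,  0.07  ]), 'joint_torque': array([ 3.00000e-04, -5.82725e+01,  2.93055e+01,  6.99740e+00,
        6.90000e-03, -2.00000e-04]), 'tcp_pos': array([0.1882, 0.6477, 0.2426]), 'eef_rot': array([  94.13  ,   89.9044, -102.0793]), 'contact_force': array([-0.1341, -0.0609, -0.5282]), 'moment': array([-0.0255,  0.0091,  0.0115]), 'gripper_width': np.float64(0.0873)}
top [[538.5678743    0.         283.49464709]
 [  0.         538.5678743  205.25388307]
 [  0.           0.           1.        ]] [[-0.01231637 -0.98564215  0.16839792  0.376995  ]
 [-0.99984614  0.0100359  -0.01438656  0.03460968]
 [ 0.01248998 -0.16854921 -0.98561411  1.35647063]
 [ 0.          0.          0.          1.        ]]
side [[414.7560399    0.         280.48585953]
 [  0.         414.7560399  214.02100891]
 [  0.           0.           1.        ]] [[-0.48063972 -0.75200406  0.45108242  0.18604735]
 [-0.87691261  0.41400213 -0.24418541  0.23832817]
 [-0.00312066 -0.51292506 -0.85842771  0.81273674]
 [ 0.          0.          0.          1.        ]]
```

View pics/top0.png

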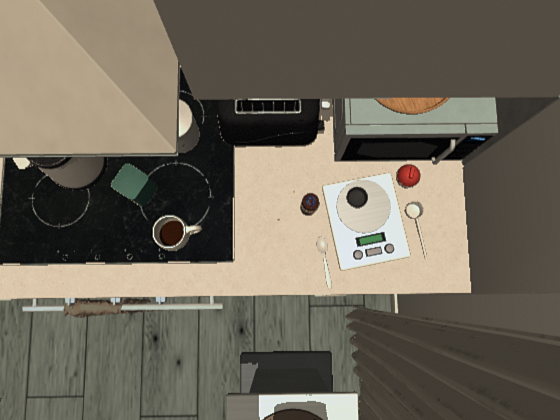

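View pics/side0.png

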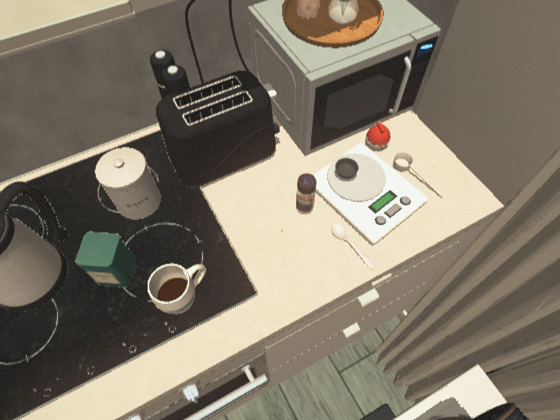

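The top view shows the keys at about (358,254), (373,252) and (390,248), with the scale turned by about 10°. The side view shows them at about (380,220), (393,210) and (405,201). All the objects are upright and the arm is out of frame.

```bash
cat > h.py <<'E'
from plant import r
import cv2,numpy as np
def keys(n,c,box):
    x0,y0,x1,y1=box
    im=c["frame"][y0:y1,x0:x1].astype(int)
    g=im.mean(2); m=((g>60)&(g<175)&(np.ptp(im,axis=2)<30)).astype(np.uint8)
    k,l,st,ce=cv2.connectedComponentsWithStats(m,connectivity=4)
    out=[(ce[i]+[x0,y0],st[i,4],st[i,2],st[i,3]) for i in range(1,k) if 20<st[i,4]<250]
    return out
def ray(c,p):
    d=c["pose"][:3,:3]@np.linalg.solve(c["intrinsics"],[p[0],p[1],1.]);return c["pose"][:3,3],d
def onz(c,p,z):
    o,d=ray(c,p);return o+d*(z-o[2])/d[2]
E
python3 - <<'E'
from h import *
for n,b in(("top",(345,240,402,265)),("side",(368,190,418,230))):
    c=r.capture(n)
    for p,a,w,h in keys(n,c,b): print(n,p.round(1),a,w,h,onz(c,p,.030).round(4))
    x0,y0,x1,y1=b
    cv2.imwrite(f"pics/{n}1.png",cv2.resize(c["frame"][y0-15:y1+15,x0-15:x1+15,::-1],None,fx=7,fy=7,interpolation=0))
    # housing outline: white
    im=c["frame"].astype(int);m=((im.min(2)>205)&(np.ptp(im,axis=2)<22)).astype(np.uint8)
    cs=[k for k in cv2.findContours(m,0,2)[0] if cv2.contourArea(k)>1500]
    for k in cs:
        R=cv2.minAreaRect(k);print("white",n,np.round(R[0]),np.round(R[1]))
        Q=[onz(c,q,.024)[:2] for q in cv2.boxPoints(R)];print(np.round(Q,4).tolist(),np.round(np.mean(Q,0),4))
E
```

```text
top [389.3 248.1] 75 9 11 [ 0.4935 -0.2449  0.03  ]
top [373.4 251.2] 130 17 11 [ 0.4863 -0.2052  0.03  ]
top [357.7 254.5] 80 10 10 [ 0.4786 -0.1662  0.03  ]
white top [366. 220.] [86. 69.]
[[0.6529, -0.0858], [0.6894, -0.2592], [0.4767, -0.2945], [0.4424, -0.1254]] [ 0.5653 -0.1912]
side [381.8 201.9] 116 29 24 [ 0.5159 -0.198   0.03  ]
side [404.7 200.5] 72 11 8 [ 0.4941 -0.2449  0.03  ]
side [392.5 210.4] 118 18 14 [ 0.4863 -0.2056  0.03  ]
side [379.9 220.1] 75 11 9 [ 0.4795 -0.1666  0.03  ]
white side [368. 189.] [99. 69.]
[[0.6502, -0.0871], [0.725, -0.2712], [0.4761, -0.2977], [0.4254, -0.1292]] [ 0.5692 -0.1963]
```

View pics/top1.png

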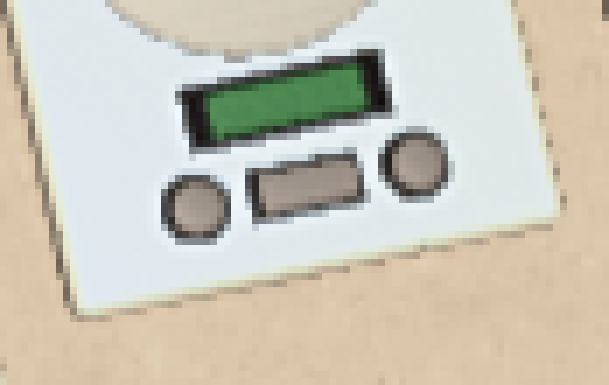

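Both views agree to about 1 mm. The keys are 79.9 mm apart, their midpoint is (0.486, -0.205), and the scale yaw is about 10.6°. I'll work out the tool axes and go round in an arc at height.

```bash
cat >> h.py <<'E'
from scipy.spatial.transform import Rotation as Ro
YAW=10.6
def go(*pts):
    s=r.get_state();R=Ro.from_euler('xyz',s["eef_rot"],degrees=True).as_matrix()
    p=s["tcp_pos"]; yd=R[:,1]; th=np.degrees(np.arctan2(yd[1],yd[0])); tgt=YAW+90
    e=(tgt-th+90)%180-90   # world-z turn wanted; tool x points down so twist=-e
    print("t",round(s["time_s"],2),"p",p.round(4),"x",R[:,0].round(3),"y",R[:,1].round(3),"twist",round(-e,1),"w",round(s["gripper_width"],4),"F",s["contact_force"].round(1),"q6",s["joints"].round(0))
    for q in pts: print(q,"dp",((np.array(q)-p)@R*1000).round(1))
E
python3 -c "
from h import *
go((.40,.30,.24),(.486,-.205,.2),(.486,-.205,.08))"
```

```text
t 0.2 p [0.1883 0.6479 0.243 ] x [-0.    -0.001 -1.   ] y [-0.279 -0.96   0.001] twist -26.8 w 0.0876 F [-0.2  0.5  0.1] q6 [ 90.  21.   1.  -0. -70. -17.]
(0.4, 0.3, 0.24) dp [   3.3  275.  -300.4]
(0.486, -0.205, 0.2) dp [  43.8  735.9 -523.9]
(0.486, -0.205, 0.08) dp [ 163.8  735.8 -523.9]
```

```bash
python3 -m jog '{"fingers":[0.67,0.67,0.67,0.67,0.67],"dp":[[0,25,-27],[0,55,-60],[0,85,-93],[0,115,-126],[0,145,-158]],"twist":[-2,-4,-7,-10,-13]}'; python3 -c "
from h import *
go((.40,.30,.24),(.486,-.205,.2))"
```

```text
time_s: 0.7
tcp_pos: [0.3002, 0.4629, 0.2431]
eef_rot: [83.7, 89.9, -99.4]
contact_force: [0.3, 0.4, -0.0]
gripper_width: 0.0594
t 0.7 p [0.3002 0.4629 0.2431] x [-0.    -0.001 -1.   ] y [-0.054 -0.999  0.001] twist -13.7 w 0.0594 F [ 0.3  0.4 -0. ] q6 [ 77.   9. -15.   0. -66.  10.]
(0.4, 0.3, 0.24) dp [   3.2  157.3 -108.4]
(0.486, -0.205, 0.2) dp [  43.8  656.9 -221.3]
```

```bash
python3 -m jog '{"fingers":[0.67,0.67,0.67,0.67,0.67],"dp":[[0,33,-22],[0,66,-44],[0,99,-66],[0,135,-90],[0,175,-110]],"twist":[-3,-6,-9,-12,-14]}'; python3 -c "
from h import *
go((.40,.30,.24),(.486,-.205,.2))"
```

```text
time_s: 1.2
tcp_pos: [0.4013, 0.2809, 0.2433]
eef_rot: [86.2, 89.9, -82.7]
contact_force: [0.1, -0.6, 0.5]
gripper_width: 0.0587
t 1.2 p [0.4013 0.2809 0.2433] x [ 0.    -0.001 -1.   ] y [ 0.192 -0.981  0.001] twist 0.5 w 0.0587 F [ 0.1 -0.6  0.5] q6 [ 58.   3. -22.   0. -65.  43.]
(0.4, 0.3, 0.24) dp [  3.3 -19.   -2.4]
(0.486, -0.205, 0.2) dp [ 43.8 493.1  10.3]
```

```bash
python3 -m jog '{"fingers":[0.67,0.67,0.67,0.67,0.67],"dp":[[0,45,1],[0,90,2],[0,135,3],[0,180,4],[0,220,5]],"twist":[0,0,0,0,0]}'; python3 -m jog '{"fingers":[0.67,0.67,0.67,0.67,0.67],"dp":[[5,45,1],[15,90,2],[25,135,3],[40,180,4],[45,220,5]],"twist":[0,0,0,0,0]}'; python3 -c "
from h import *
go((.486,-.205,.2),(.486,-.205,.06))"
```

```text
time_s: 1.7
tcp_pos: [0.4385, 0.0621, 0.2438]
eef_rot: [128.7, 90.0, -40.3]
contact_force: [0.6, 0.7, 0.0]
gripper_width: 0.0585
time_s: 2.2
tcp_pos: [0.475, -0.1569, 0.1976]
eef_rot: [6.4, 89.9, -162.6]
contact_force: [1.1, 0.6, -0.6]
gripper_width: 0.0585
t 2.2 p [ 0.475  -0.1569  0.1976] x [-0.001 -0.    -1.   ] y [ 0.191 -0.981  0.   ] twist 0.4 w 0.0585 F [ 1.1  0.6 -0.6] q6 [  4.   6. -25.   0. -59.  97.]
(0.486, -0.205, 0.2) dp [-2.4 49.3 -1.5]
(0.486, -0.205, 0.06) dp [137.6  49.3  -1.7]
```

```bash
python3 -m jog '{"fingers":[0.67,0.67,0.67,0.67,0.67],"dp":[[0,25,-1],[20,49,-2],[60,49,-2],[100,49,-2],[125,49,-2]],"twist":[0,0.4,0.4,0.4,0.4]}'; python3 -c "
from h import *
go((.4863,-.2054,.06),(.4863,-.2054,.041))
c=r.capture('side');cv2.imwrite('pics/s2.png',cv2.resize(c['frame'][130:270,320:480,::-1],None,fx=4,fy=4,interpolation=2))
c=r.capture('top');cv2.imwrite('pics/t2.png',cv2.resize(c['frame'][150:300,290:450,::-1],None,fx=4,fy=4,interpolation=2))"
```

```text
time_s: 2.7
tcp_pos: [0.4847, -0.2048, 0.07]
eef_rot: [-14.6, 89.8, 175.9]
contact_force: [-0.2, 0.2, 0.3]
gripper_width: 0.0583
t 2.7 p [ 0.4847 -0.2048  0.07  ] x [-0.004  0.    -1.   ] y [ 0.183 -0.983 -0.001] twist -0.0 w 0.0583 F [-0.2  0.2  0.3] q6 [ -2.  17. -30.  -0. -43. 102.]
(0.4863, -0.2054, 0.06) dp [ 9.9  0.9 -1.5]
(0.4863, -0.2054, 0.041) dp [28.9  0.9 -1.6]
```

View pics/s2.png

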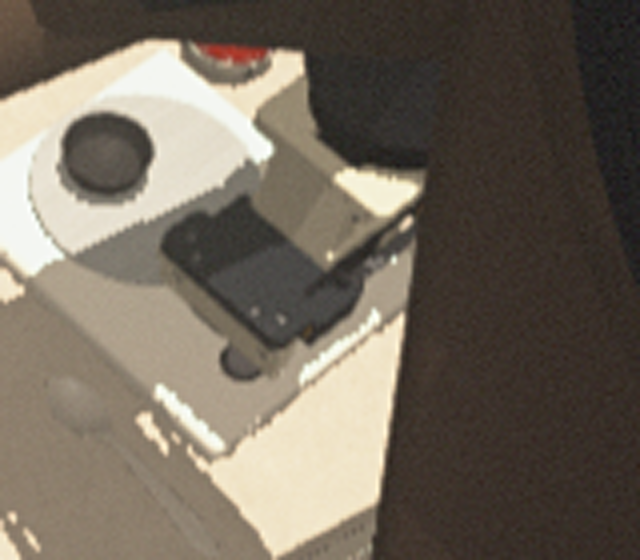

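The side view shows the left fingertip at crop (285,360), just over the left key at crop (240,360). I'll compare that with where the fingertip should project.

```bash
python3 -c "
from h import *
c=r.capture('side');T=np.linalg.inv(c['pose'])
s=r.get_state();R=Ro.from_euler('xyz',s['eef_rot'],degrees=True).as_matrix()
im=cv2.resize(c['frame'][180:240,360:420],None,fx=10,fy=10,interpolation=0)[:,:,::-1].copy()
def pr(p):
    q=c['intrinsics']@(T[:3,:3]@p+T[:3,3]);return (((q[:2]/q[2])-[360,180]+.5)*10).astype(int)
for w in(29.2,50.2):
  for z in(-9.5,9.5):
    cv2.circle(im,tuple(int(v) for v in pr(s['tcp_pos']+R@np.array([17,-w,z])/1000)),5,(0,0,255),-1)
cv2.circle(im,tuple(int(v) for v in pr(np.array([.479,-.1664,.031]))),5,(0,255,0),-1)
cv2.imwrite('pics/s3.png',im)"
```

```text
(no output)
```

View pics/s3.png

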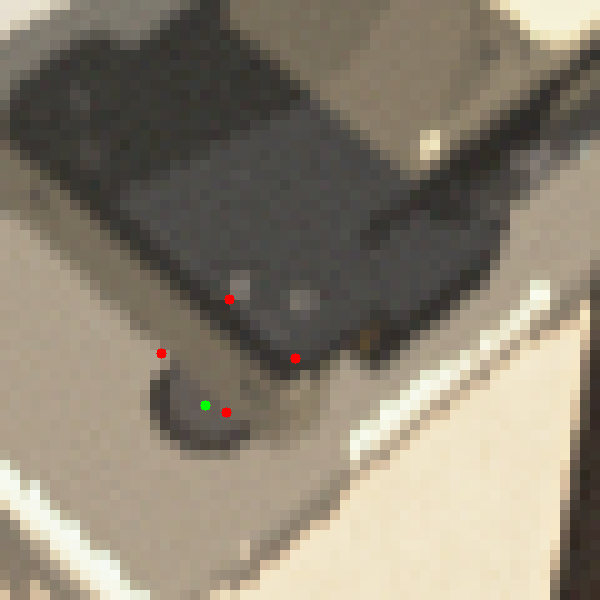

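View pics/t2.png

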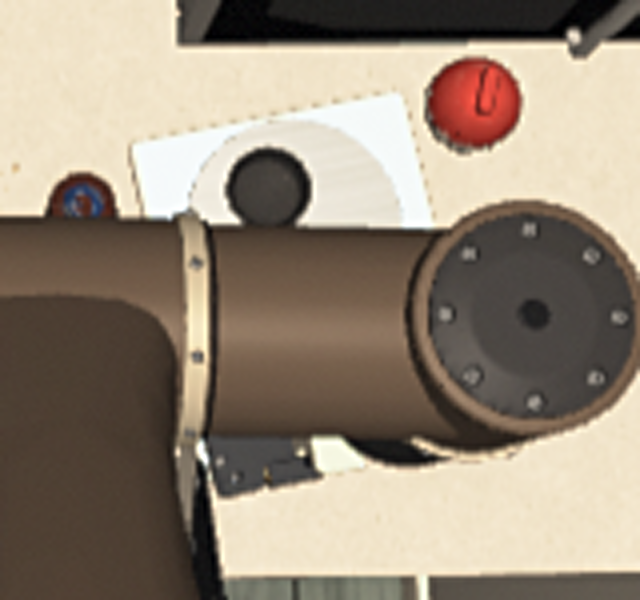

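The dark block is the gripper body, which hides the finger in this view, so the picture fits the prediction to within 1–2 px. The top view is blocked by the arm. I'll open slightly to 0.70 so that even a thin tip lands on the keys, correct the lateral error and go to just above contact.

```bash
python3 -m jog '{"fingers":[0.7,0.7,0.7,0.7,0.7],"dp":[[3,0.5,-1],[9,1,-1.5],[15,1,-1.5],[18,1,-1.5],[18,1,-1.5]],"twist":[0,0,0,0,0]}'; python3 -c "
from h import *
go((.4863,-.2054,.048),(.4863,-.2054,.041))"
```

```text
time_s: 3.35
tcp_pos: [0.4866, -0.2053, 0.0533]
eef_rot: [-8.2, 89.7, -177.5]
contact_force: [0.1, 0.4, 1.1]
gripper_width: 0.0614
t 3.35 p [ 0.4866 -0.2053  0.0533] x [-0.005 -0.    -1.   ] y [ 0.185 -0.983 -0.001] twist 0.0 w 0.0614 F [0.1 0.4 1.1] q6 [ -2.  19. -31.   0. -41. 102.]
(0.4863, -0.2054, 0.048) dp [5.3 0.  0.3]
(0.4863, -0.2054, 0.041) dp [12.3  0.   0.2]
```

```bash
python3 -m jog '{"fingers":[0.7,0.7,0.7,0.7,0.7],"dp":[[2,0,0],[4,0,0],[6,0,0],[8,0,0],[8,0,0]],"twist":[0,0,0,0,0]}';  python3 -c "
from h import *
go((.4863,-.2054,.041));print(r.get_state()['moment'])"
```

```text
time_s: 3.85
tcp_pos: [0.4866, -0.2054, 0.0454]
eef_rot: [-6.9, 89.7, -176.3]
contact_force: [-0.5, 0.7, 5.8]
gripper_width: 0.0611
t 3.85 p [ 0.4866 -0.2054  0.0454] x [-0.005 -0.    -1.   ] y [ 0.185 -0.983 -0.001] twist 0.0 w 0.0611 F [-0.5  0.7  5.8] q6 [ -2.  20. -31.   0. -39. 102.]
(0.4863, -0.2054, 0.041) dp [ 4.4 -0.   0.3]
[ 0.4052455   0.48256926 -0.01921633]
```

The force is 5.8 N at 2.6 mm of travel, which matches two keys at once (predicted about 6 N). Next I'll press to the stop.

```bash
python3 -m jog '{"fingers":[0.7,0.7,0.7,0.7,0.7],"dp":[[1.5,0,0],[3,0,0],[4,0,0],[4.5,0,0],[4.5,0,0]],"twist":[0,0,0,0,0]}';  python3 -c "
from h import *
go((.4863,-.2054,.041));print(r.get_state()['moment'])"
```

```text
time_s: 4.35
tcp_pos: [0.4867, -0.2053, 0.0421]
eef_rot: [-3.4, 89.7, -172.7]
contact_force: [-4.4, 2.5, 14.9]
gripper_width: 0.0617
t 4.35 p [ 0.4867 -0.2053  0.0421] x [-0.004 -0.001 -1.   ] y [ 0.185 -0.983 -0.   ] twist 0.1 w 0.0617 F [-4.4  2.5 14.9] q6 [ -2.  20. -32.   0. -39. 102.]
(0.4863, -0.2054, 0.041) dp [ 1.1 -0.   0.4]
[ 1.14664802  1.68728487 -0.03665419]
```

```bash
python3 -m jog '{"fingers":[0.7,0.7,0.7,0.7,0.7],"dp":[[1.5,0,0],[1.5,0,0],[1.5,0,0],[1.5,0,0],[1.5,0,0]],"twist":[0,0,0,0,0]}';  python3 -c "
from h import *
go((.4863,-.2054,.041));print(r.get_state()['moment'])"
```

```text
time_s: 4.85
tcp_pos: [0.4867, -0.2054, 0.042]
eef_rot: [1.5, 89.8, -167.8]
contact_force: [-5.1, 4.4, 19.3]
gripper_width: 0.0613
t 4.85 p [ 0.4867 -0.2054  0.042 ] x [-0.004 -0.001 -1.   ] y [ 0.186 -0.983  0.   ] twist 0.1 w 0.0613 F [-5.1  4.4 19.3] q6 [ -2.  20. -32.   0. -39. 102.]
(0.4863, -0.2054, 0.041) dp [ 1.  -0.1  0.4]
[ 1.47650432  2.16491232 -0.08170169]
```

The tool is on the hard stop at z = 0.042 with 19 N. I'll hold for about 3 s.

```bash
python3 -m jog '{"fingers":[0.7,0.7,0.7,0.7,0.7],"dp":[[1.5,0,0],[1.5,0,0],[1.5,0,0],[1.5,0,0],[1.5,0,0]],"twist":[0,0,0,0,0]}'; python3 -m jog '{"fingers":[0.7,0.7,0.7,0.7,0.7],"dp":[[1.5,0,0],[1.5,0,0],[1.5,0,0],[1.5,0,0],[1.5,0,0]],"twist":[0,0,0,0,0]}'; python3 -m jog '{"fingers":[0.7,0.7,0.7,0.7,0.7],"dp":[[1.5,0,0],[1.5,0,0],[1.5,0,0],[1.5,0,0],[1.5,0,0]],"twist":[0,0,0,0,0]}'; python3 -m jog '{"fingers":[0.7,0.7,0.7,0.7,0.7],"dp":[[1.5,0,0],[1.5,0,0],[1.5,0,0],[1.5,0,0],[1.5,0,0]],"twist":[0,0,0,0,0]}'; python3 -m jog '{"fingers":[0.7,0.7,0.7,0.7,0.7],"dp":[[1.5,0,0],[1.5,0,0],[1.5,0,0],[1.5,0,0],[1.5,0,0]],"twist":[0,0,0,0,0]}';  python3 -c "
from h import *
go((.4863,-.2054,.041));print(r.get_state()['moment'])
c=r.capture('side');cv2.imwrite('pics/s4.png',cv2.resize(c['frame'][130:270,320:480,::-1],None,fx=4,fy=4,interpolation=2))"
```

```text
time_s: 5.35
tcp_pos: [0.4867, -0.2054, 0.042]
eef_rot: [7.0, 89.8, -162.2]
contact_force: [-4.9, 3.8, 19.6]
gripper_width: 0.0617
time_s: 5.85
tcp_pos: [0.4867, -0.2053, 0.042]
eef_rot: [13.2, 89.8, -156.0]
contact_force: [-6.6, 3.2, 21.2]
gripper_width: 0.0609
time_s: 6.35
tcp_pos: [0.4867, -0.2054, 0.042]
eef_rot: [21.0, 89.8, -148.2]
contact_force: [-7.0, 4.2, 20.0]
gripper_width: 0.0613
time_s: 6.85
tcp_pos: [0.4867, -0.2054, 0.042]
eef_rot: [32.0, 89.8, -137.2]
contact_force: [-5.7, 4.0, 20.4]
gripper_width: 0.0612
time_s: 7.35
tcp_pos: [0.4867, -0.2054, 0.042]
eef_rot: [44.7, 89.9, -124.5]
contact_force: [-6.2, 3.6, 19.8]
gripper_width: 0.0612
t 7.35 p [ 0.4867 -0.2054  0.042 ] x [-0.001 -0.002 -1.   ] y [ 0.187 -0.982  0.002] twist 0.2 w 0.0612 F [-6.2  3.6 19.8] q6 [ -2.  20. -32.   0. -39. 102.]
(0.4863, -0.2054, 0.041) dp [ 1.  -0.   0.4]
[ 1.67113102  2.23886421 -0.02436471]
```

View pics/s4.png

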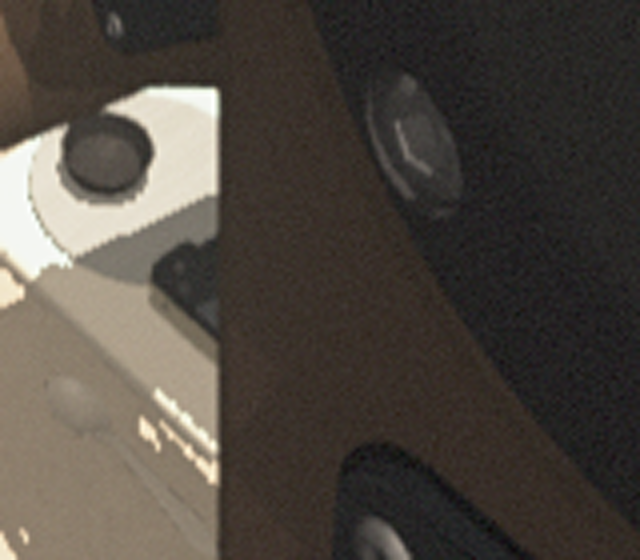

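The arm hides the keys in this view. The bowl and the scale corner haven't moved (bowl still at crop (107,157)). The keys were held down for over 3 s, so I'll lift straight up, then shut the fingers.

```bash
python3 -m jog '{"fingers":[0.7,0.7,0.7,0.7,0.7],"dp":[[-3,0,0],[-8,0,0],[-14,0,0],[-25,0,0],[-30,0,0]],"twist":[0,0,0,0,0]}'; python3 -m jog '{"fingers":[0,0,0,0,0],"dp":[[0,0,0],[0,0,0],[0,0,0],[0,0,0],[0,0,0]],"twist":[0,0,0,0,0]}' 10;  python3 -c "
from h import *
go((.4863,-.2054,.052),(.4863,-.2054,.041))
c=r.capture('side');cv2.imwrite('pics/s5.png',cv2.resize(c['frame'][130:270,320:480,::-1],None,fx=4,fy=4,interpolation=2))"
```

```text
time_s: 7.9
tcp_pos: [0.4873, -0.2054, 0.0732]
eef_rot: [72.1, 89.9, -97.1]
contact_force: [0.5, -0.2, -0.5]
gripper_width: 0.0611
time_s: 8.4
tcp_pos: [0.4871, -0.2054, 0.0728]
eef_rot: [56.8, 89.9, -112.4]
contact_force: [-0.4, 0.9, 0.4]
gripper_width: 0.0267
t 8.4 p [ 0.4871 -0.2054  0.0728] x [-0.001 -0.002 -1.   ] y [ 0.187 -0.982  0.002] twist 0.2 w 0.0267 F [-0.4  0.9  0.4] q6 [ -1.  17. -30.   0. -43. 102.]
(0.4863, -0.2054, 0.052) dp [20.8 -0.2  0.8]
(0.4863, -0.2054, 0.041) dp [31.8 -0.2  0.8]
```

View pics/s5.png

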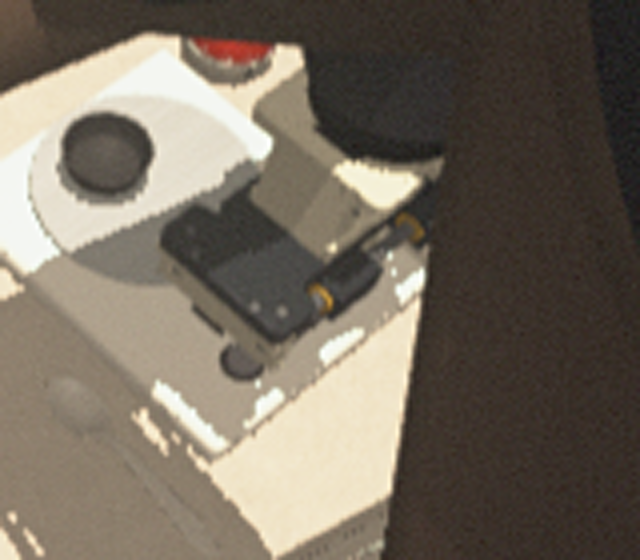

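The left key is still at crop (240,360), so the scale hasn't shifted. I'll finish closing the fingers and then go down to the oblong key.

```bash
python3 -m jog '{"fingers":[0,0,0,0,0],"dp":[[0,0,0.8],[0,0,0.8],[5,0,0.8],[12,0,0.8],[18,0,0.8]],"twist":[0,0,0,0,0]}' 10;  python3 -c "
from h import *
go((.4863,-.2054,.048),(.4863,-.2054,.041))"
```

```text
time_s: 8.95
tcp_pos: [0.4861, -0.2055, 0.0541]
eef_rot: [47.4, 89.9, -121.8]
contact_force: [0.4, -0.4, 0.0]
gripper_width: 0.0003
t 8.95 p [ 0.4861 -0.2055  0.0541] x [-0.001 -0.002 -1.   ] y [ 0.187 -0.982  0.002] twist 0.2 w 0.0003 F [ 0.4 -0.4  0. ] q6 [ -2.  19. -31.   0. -40. 102.]
(0.4863, -0.2054, 0.048) dp [ 6.1 -0.1 -0.2]
(0.4863, -0.2054, 0.041) dp [13.1 -0.1 -0.3]
```

```bash
python3 -m jog '{"fingers":[0,0,0,0,0],"dp":[[3,0,0],[6,0,0],[8,0,0],[10,0,0],[11,0,0]],"twist":[0,0,0,0,0]}'; python3 -m jog '{"fingers":[0,0,0,0,0],"dp":[[1,0,0],[2,0,0],[2.5,0,0],[2.5,0,0],[2.5,0,0]],"twist":[0,0,0,0,0]}'
```

```text
time_s: 9.45
tcp_pos: [0.4857, -0.2055, 0.0431]
eef_rot: [37.7, 89.8, -131.5]
contact_force: [-3.0, 1.6, 4.0]
gripper_width: 0.0002
time_s: 9.95
tcp_pos: [0.4858, -0.2056, 0.042]
eef_rot: [51.7, 89.8, -117.5]
contact_force: [-6.4, 4.1, 18.8]
gripper_width: 0.0002
```

It is fully down, with a hard stop at z = 0.042. The 4.0 N at 4.9 mm matches a single key. I'll hold briefly, then release and lift clear.

```bash
python3 -m jog '{"fingers":[0,0,0,0,0],"dp":[[1.5,0,0],[1.5,0,0],[1.5,0,0],[1.5,0,0],[1.5,0,0]],"twist":[0,0,0,0,0]}'; python3 -m jog '{"fingers":[0,0,0,0,0],"dp":[[-3,0,0],[-8,0,0],[-20,0,0],[-50,0,0],[-90,0,0]],"twist":[0,0,0,0,0]}';  python3 -m jog '{"fingers":[0,0,0,0,0],"dp":[[-30,-20,0],[-60,-65,0],[-60,-110,0],[-60,-155,0],[-60,-200,0]],"twist":[0,0,0,0,0]}'; python3 -m jog '{"fingers":[0,0,0,0,0],"dp":[[0,-45,0],[0,-90,0],[0,-135,0],[0,-180,0],[0,-200,0]],"twist":[0,0,0,0,0]}'
python3 - <<'E'
from h import *
for n,b in(("top",(345,240,402,265)),("side",(368,190,418,230))):
    c=r.capture(n)
    for p,a,w,h in keys(n,c,b): print(n,p.round(1),a,onz(c,p,.030).round(4))
    cv2.imwrite(f"pics/{n}6.png",c["frame"][:,:,::-1])
    o=cv2.imread(f"pics/{n}0.png")[:,:,::-1]
    if n=="side":cv2.imwrite("pics/f.png",np.hstack([cv2.resize(i[120:280,290:450,::-1],None,fx=2.4,fy=2.4) for i in(o,c["frame"])]))
E
```

```text
time_s: 10.45
tcp_pos: [0.4858, -0.2056, 0.042]
eef_rot: [66.2, 89.8, -103.0]
contact_force: [-6.9, 4.3, 20.1]
gripper_width: 0.0008
time_s: 10.95
tcp_pos: [0.485, -0.2052, 0.1321]
eef_rot: [23.6, 89.8, -145.6]
contact_force: [1.8, -0.9, 0.4]
gripper_width: 0.0005
time_s: 11.45
tcp_pos: [0.4474, -0.007, 0.193]
eef_rot: [37.4, 89.9, -131.8]
contact_force: [1.0, 1.2, 0.0]
gripper_width: 0.0009
time_s: 11.95
tcp_pos: [0.4096, 0.1927, 0.1938]
eef_rot: [-149.6, 90.0, 41.4]
contact_force: [0.3, -0.0, -0.3]
gripper_width: 0.0003
top [389.2 248.3] 70 [ 0.4931 -0.2447  0.03  ]
top [373.2 251.1] 124 [ 0.4866 -0.2048  0.03  ]
top [357.6 254.5] 80 [ 0.4787 -0.166   0.03  ]
side [381.8 201.9] 116 [ 0.5159 -0.198   0.03  ]
side [404.6 200.6] 67 [ 0.494  -0.2447  0.03  ]
side [392.6 210.4] 107 [ 0.4862 -0.2057  0.03  ]
side [379.6 220.4] 62 [ 0.4791 -0.1655  0.03  ]
```

View pics/f.png

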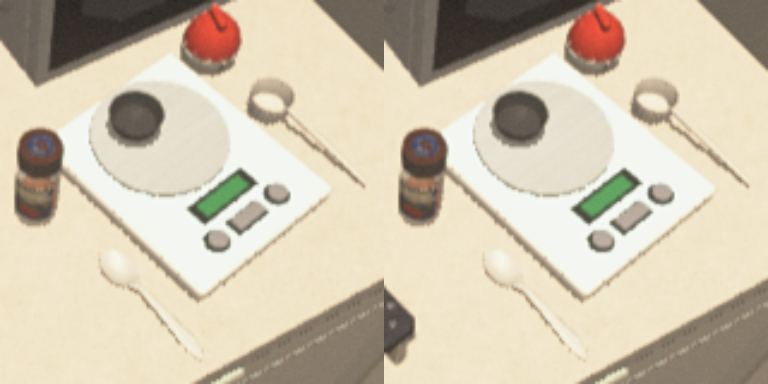

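View pics/top6.png

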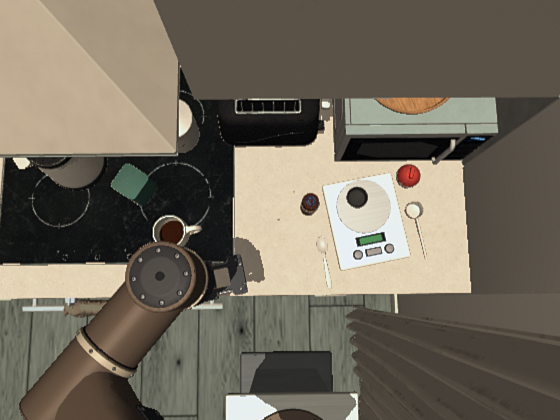

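Before and after match: the keys are within 1 mm of where they were and all up, the bowl and other items are unmoved, and the arm is clear of everything. I'll hand in.

```bash
python3 -c "
from plant import r
print(r.get_state()['qd'].round(1));print(r.close_job())"
```

```text
[-2.6 -0.5 -1.2 -0.1 -0.5  2.5]
the job is handed in; nothing more can be done
None
```

The key sequence was carried out in the order asked and the job was handed in at about 12 s of the 46 s allowed.

- **Round keys:** I pressed both together, one fingertip on each. They reached the hard stop at full travel with about 20 N in total and stayed there for about 3 s. I then lifted straight off and both came up.
- **Oblong key:** With the fingers shut, I pressed it to its stop (about 20 N, held about 0.5 s) and released it.
- **Last checks:** In both cameras all three keys look up and lie within about 1 mm of where they started. The bowl, scale and the other things look unmoved. The arm is well clear and the contact force is zero.
- **Not seen directly:** The arm hid the keys while they were pressed. That they went down is judged from tool height and force, which matched two keys for the first press and one for the second. I have no reading that confirms the scale unlocked or zeroed.
- **Residual motion:** The joints were still settling at up to 2.6°/s when I handed in, in free space.

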